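# Stand the fitting post in the harness fixture

### The job

The socket of the white harness fixture is shut by a black dust cap: first pull the cap out and put it in the green bin. Then, of the three grey posts in the sloping rack, take the one that fits the socket's bore without being loose, and stand it upright in the socket, foot down and fully home. Leave the other two posts in the rack and everything else on the bench where it is.

Things in the scene. Friction and masses are not known exactly. Their poses are not given: they have to be found in the camera images.
- fixture: fixed fixture: aluminium base plate 130 x 110 mm, 8 mm thick, with a white 70 x 70 mm block whose top is 60 mm above the table; a round vertical socket of 27 mm bore, 45 mm deep, in the middle of the block. Two white 30 mm high lugs stand beside the block on its -x side. Origin: centre of the underside, under the socket; z up
- socket_mouth (a point): centre of the socket's mouth, flush with the block's top, 60 mm above the table; the rim has a 3 mm lead-in
- socket_floor (a point): centre of the socket's floor, 45 mm below the mouth, 15 mm above the table
- cap: black plastic dust cap standing in the socket at the start: stem 22 mm in diameter and 20 mm long (in the bore), flange 44 mm in diameter and 6 mm thick lying on the block, round knob 24 mm in diameter and 26 mm high on top; 52 mm high in all. Origin: centre of the stem's underside; z along the cap to the knob
- cap_grip (a point): point on the cap's axis in the knob, 40 mm above the cap's origin: where to grip it
- bin: fixed green open bin, 180 (x) x 130 (y) mm outside, 65 mm high, walls and floor 4 mm, empty. Origin: centre of the underside
- bin_floor (a point): centre of the bin's inner floor, 4 mm above the table
- rack: fixed rack 170 (x) x 250 (y) mm, up to 120 mm high: three parallel places 85 mm apart along its y; each carries a post in two open V-shaped white saddles (34 and 88 mm up the slope from a cross wall at the foot), sloping up at 35 degrees from the horizontal towards the rack's +x. The upper 45 mm of each post stands free. Origin: centre of the underside
- post_a: grey plastic round post, 18 mm in diameter and 150 mm long, straight, lying head-up in the sloping rack. Origin: centre of its flat, slightly chamfered foot (the low end in the rack); its z axis runs along the post to the domed head at z = 150 mm. A good grip is across the shaft 110 to 130 mm from the foot
- post_b: grey plastic round post, 24 mm in diameter and 150 mm long, straight, lying head-up in the sloping rack. Origin: centre of its flat, slightly chamfered foot (the low end in the rack); its z axis runs along the post to the domed head at z = 150 mm. A good grip is across the shaft 110 to 130 mm from the foot
- post_c: grey plastic round post, 30 mm in diameter and 150 mm long, straight, lying head-up in the sloping rack. Origin: centre of its flat, slightly chamfered foot (the low end in the rack); its z axis runs along the post to the domed head at z = 150 mm. A good grip is across the shaft 110 to 130 mm from the foot
- tape: bystander: black tape roll lying flat, 90 mm across, 25 mm high. Origin: centre of the underside
- spray: bystander: white bottle standing, 44 mm across, 120 mm high. Origin: centre of the underside
- screwdriver: bystander: screwdriver 190 mm long lying along its x axis between rack and fixture. Origin: underside, about the middle
- shell: bystander: black and grey connector shell about 95 x 50 x 36 mm. Origin: underside of its black part
- tower: bystander, fixed: white fixture tower on a 70 x 70 mm plate, 128 mm high, beyond the rack. Origin: centre of the underside
- nest: bystander, fixed: low white block on a 100 x 60 mm plate, 52 mm high. Origin: centre of the underside
Mind the look-alikes: they are no part of the job. Leave any orange look-alike of the cap alone.

How it is judged:
On the way, in this order (a step that is already met when the one before it is completed fails the run):
1. the dust cap is in the green bin (x of cap_grip in the frame of bin between -0.088 and 0.088 m and y of cap_grip in the frame of bin between -0.063 and 0.063 m and z of cap_grip in the frame of bin below 0.06 m), for 0.2 s.
2. the 24 mm post stands fully home in the socket (horizontal distance between post_b and socket_floor below 0.006 m and z of post_b in the frame of socket_floor below 0.005 m and angle between post_b's own z axis and vertical below 0.1 rad), for 0.2 s.
At the end, for the whole second after the job is handed in: Cap at rest in the bin; 24 mm post at rest in the socket, foot within 6 mm of the bore's axis and 5 mm of its floor, within 0.10 rad of vertical; the other posts within 20 mm, and tape, bottle, screwdriver and connector shell within 30 mm, of where they began (all of step 1 and all of step 2 and linear speed of each of post_b, cap below 0.02 m/s and distance of each of post_a, post_c from where it was at the start of the episode below 0.02 m and distance of each of tape, spray, screwdriver, shell from where it was at the start of the episode below 0.03 m); the robot touches nothing.
It fails at once if one of the other two posts is taken or knocked out of the rack (moved over 60 mm) (distance of any of post_a, post_c from where it was at the start of the episode above 0.06 m).
It fails at once if the bottle is knocked over (angle between spray's own z axis and vertical above 0.7 rad).
It also fails if it takes over 59 s, if anything falls off the work surface, if the arm or the gripper's body presses on something with over 40 N, if the wrist force passes 120 N, or if a joint passes its speed limit or range.

### The arm

A 6-joint arm with a two-finger parallel gripper is mounted at the origin on the work surface. World frame = base frame: x ahead of the robot, y to its left, z up, the work surface at z = 0. Lengths are in m, angles in rad, forces in N, time in s.
With the tool pointing down it reaches from about 0.25 to 0.775 m from the base axis. Payload 4 kg.
Tool frame: the origin (TCP) lies midway between the tips of the shut fingers; the grasp point (between the pads) lies 19 mm behind it; z points along the fingers, y is the line along which they close (so a half turn about z gives the same grasp; the last joint's range is limited). The gripper opens to 94 mm and grips with 3 to 60 N. Pads are 16 mm wide; open, the fingers measure 119 mm over their backs; the gripper's body (75 mm by 177 mm) begins 78 mm behind the grasp point.
Start: joints at [1.166, 0.087, 1.371, -0, 1.684, -0.103], TCP at [0.163, 0.525, 0.206] pointing down, gripper open.
Joint ranges: [-3.1, 3.1], [-0.76, 2.03], [0.27, 2.55], [-1.08, 4.22], [0.17, 2.65], [-2.57, 2.57]. Speed limits (rad/s): [2.79, 2.79, 3.14, 3.14, 3.14, 3.14].

### API

Orientations are given as [roll, pitch, yaw] about the fixed x, y, z axes, in that order (R = Rz(yaw) Ry(pitch) Rx(roll)).
In Python, from bench import robot gives the robot as it stands. The module is installed in compiled form; this text tells all that it offers.
- The arm moves only by the tool arm_command, never from a script. Its argument "targets" is a list of rows, each a list of 4 numbers: the shift along the world's x, y, z as a fraction of full scale, then the turn about the world's z as a fraction of full scale. A call has 1 to 8 rows; each row is the pose to reach, as a shift and turn from the pose commanded when the call began; what a row does not reach only later rows make up. Full scale, the value 1, is 0.5 m for a shift and 120 degrees for a turn. A row lasts 1/12 s, in which the tool goes at most 41.7 mm and 7.16 degrees, less where a joint would pass 70% of its speed; a pose out of reach is approached as far as the arm can. A call with a number of a shift or a turn outside -1 to 1 is refused whole. A call with a gripper value outside its range is refused whole. "claw" is the closure, from 0 (fully open) to 1 (shut), set as the call begins (left out, the last holds). The fingers move at their own pace and stop on an object; the grip force is fixed at half the most. Time passes only in rows, so rows that repeat a pose let the fingers close. It gives the time, the measured TCP pose, the force, the opening and the grip force at its end, in the units of the state.
- robot.get_obs(): the state, without advancing time (a new reading comes with each control period).
- robot.snapshot(name): name is "scene" or "side" or "wrist"; returns the picture (384x512x3 uint8, red, green, blue); there is no depth.
- robot.camera_info(name): a dict with "vfov" (degrees; the focal length in pixels is half the picture's height over the tangent of half this angle, whatever the lens; pixels are square), "cx", "cy" (the principal point, pixels), "extrinsics" (4x4, takes a point from camera to world coordinates); the wrist camera has in their place "T_tool_cam" (4x4, takes a point from camera to tool coordinates, whose origin is the TCP and whose axes are the flange's). Camera axes: x right, y up, looking along -z (the intrinsics and any distortion apply to the point x, -y, -z); pixel columns grow to the right and rows downward; lengths in m; the calibration is good to about 2 mm. A picture is of the moment at which its call begins: read the wrist's pose just before it. camera_info takes no time and is no camera call.
- robot.close_job(): hands the job in; it is judged then, once.
The state is a dict: "time": time; "joint_positions": joint angles; "qvel": joint speeds; "joint_torque": joint torques, N m; "tool_pos": TCP position; "ee_rot": TCP orientation; "wrist_force": force on the tool from outside, world axes, zero at the start; "wrist_torque": the same for the moment, N m; "width": finger opening in m; "finger_force": force on a finger pad.
Only numpy, scipy, OpenCV 4.12 (cv2) and the standard library are available. Lean on these libraries where they do the work, as an engineer would, in place of code of your own. Each camera call takes 0.05 s, during which the arm holds its last target. There are 200 camera calls.

## Working session

There is one attempt and no reset: what is moved stays moved. The work goes in short steps, Python scripts to look and compute and a tool call to move; the robot and the scene stay as the last step left them, time stands still between calls to the robot, and variables do not carry over. Pictures are saved under pics/ and viewed, at most 10 in all, crops included, and the job is handed in when it is done.

Besides the shell and the picture viewer there is one more tool, called after "Request:" as name(argument=value, ...) on one line, values as JSON. arm_command: Moves the arm, as the interface text tells. Shift numbers are shares of 0.5 m and turn numbers shares of 120 degrees, none past 1 either way. Its arguments: {"type":"object","properties":{"targets":{"type":"array"},"claw":{"type":"number"}},"required":["targets"]}

```bash
mkdir -p pics; python3 - <<'E'
from bench import robot
import cv2,numpy as np
o=robot.get_obs();print(o)
for n in ("scene","side","wrist"):
    print(n,robot.camera_info(n))
    cv2.imwrite(f"pics/{n}0.png",robot.snapshot(n)[:,:,::-1])
a=[cv2.imread(f"pics/{n}0.png") for n in("scene","side")]
E
```

```text
{'time': 0.0, 'joint_positions': array([ 1.16586400e+00,  8.79055916e-02,  1.37223567e+00, -2.06304193e-05,
        1.68356945e+00, -1.03098875e-01]), 'qvel': array([ 6.20019098e-04,  4.09813074e-04, -6.32150814e-05, -5.25756508e-05,
       -6.49882473e-04, -7.30644256e-04]), 'joint_torque': array([-1.41525848e-03, -3.40174770e+01, -3.02430046e+01,  7.16316327e-02,
        3.29126290e-02, -1.88058925e-04]), 'tool_pos': array([0.16329676, 0.52463552, 0.20434059]), 'ee_rot': array([-3.13948373e+00, -1.97587379e-04,  2.83975669e+00]), 'wrist_force': array([-0.0377493 , -0.20268659, -0.32590628]), 'wrist_torque': array([ 0.01661405, -0.0316623 , -0.01735764]), 'finger_force': 0.0, 'width': 0.09405519579538522}
scene {'vfov': 46.76879622758166, 'cx': 259.6216989768973, 'cy': 190.04238423051143, 'extrinsics': array([[-0.60559115, -0.5009778 ,  0.61828844,  1.32427008],
       [ 0.79567218, -0.36865122,  0.48062673,  0.55083813],
       [-0.01285054,  0.78301821,  0.62186602,  0.84807217],
       [ 0.        ,  0.        ,  0.        ,  1.        ]])}
side {'vfov': 53.09867254626203, 'cx': 258.7989030973277, 'cy': 191.61178250420997, 'extrinsics': array([[-0.96457872,  0.18187692, -0.19107243,  0.34239719],
       [-0.2637923 , -0.66166175,  0.70186704,  0.71813814],
       [ 0.0012281 ,  0.72740945,  0.68620258,  0.80434077],
       [ 0.        ,  0.        ,  0.        ,  1.        ]])}
wrist {'vfov': 66.93930336177455, 'cx': 248.98559632140817, 'cy': 190.27399495184693, 'T_tool_cam': array([[ 9.88411527e-04,  9.63724820e-01,  2.66896037e-01,
         7.73073525e-02],
       [ 9.99998711e-01, -1.29020920e-03,  9.55414632e-04,
        -8.37697458e-04],
       [ 1.26510852e-03,  2.66894749e-01, -9.63724853e-01,
        -1.78067917e-01],
       [ 0.00000000e+00,  0.00000000e+00,  0.00000000e+00,
         1.00000000e+00]])}
```

View pics/scene0.png

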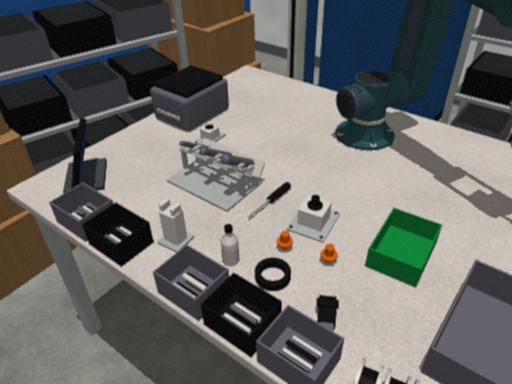

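View pics/side0.png

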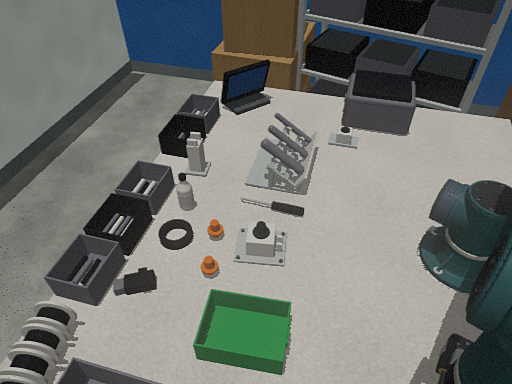

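The scene view shows the harness fixture with the black cap at about (315,205), orange look-alikes at (285,240) and (329,253), the bin at (404,245) and the rack at (217,170). In the side view the fixture's cap is at (261,232), the bin at (243,330) and the rack posts at about (285,150). The cap to take is the black one standing in the white block; the two orange ones are decoys. I'll confirm this in an enlarged crop.

```bash
cat > h.py <<'E'
from bench import robot
import cv2,numpy as np
def K(i): return 192/np.tan(np.radians(i["vfov"])/2)
def ext(n,obs=None):
    i=robot.camera_info(n)
    if n!="wrist": return i,i["extrinsics"]
    from scipy.spatial.transform import Rotation as R
    T=np.eye(4);T[:3,:3]=R.from_euler("xyz",obs["ee_rot"]).as_matrix();T[:3,3]=obs["tool_pos"]
    return i,T@i["T_tool_cam"]
def ray(n,px,obs=None):
    i,E=ext(n,obs);f=K(i)
    d=E[:3,:3]@np.array([(px[0]-i["cx"])/f,-(px[1]-i["cy"])/f,-1]);return E[:3,3],d/np.linalg.norm(d)
def plane(n,px,z,obs=None):
    o,d=ray(n,px,obs);return o+d*(z-o[2])/d[2]
def tri(rays):
    A=sum(np.eye(3)-np.outer(d,d) for o,d in rays);b=sum((np.eye(3)-np.outer(d,d))@o for o,d in rays)
    p=np.linalg.solve(A,b);return p,[np.linalg.norm((np.eye(3)-np.outer(d,d))@(p-o)) for o,d in rays]
def proj(n,p,obs=None):
    i,E=ext(n,obs);q=E[:3,:3].T@(np.asarray(p)-E[:3,3]);f=K(i);return i["cx"]+f*q[0]/-q[2],i["cy"]-f*q[1]/-q[2]
E
python3 - <<'E'
import cv2,numpy as np
def crop(f,x,y,w,h):
    return cv2.resize(cv2.imread(f)[y:y+h,x:x+w],(400,300),interpolation=cv2.INTER_CUBIC)
s,d="pics/scene0.png","pics/side0.png"
m=np.vstack([np.hstack([crop(s,275,180,80,60),crop(d,221,205,80,60)]),np.hstack([crop(s,160,125,120,90),crop(d,230,105,120,90)])])
cv2.imwrite("pics/m0.png",m)
E
```

```text
(no output)
```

View pics/m0.png

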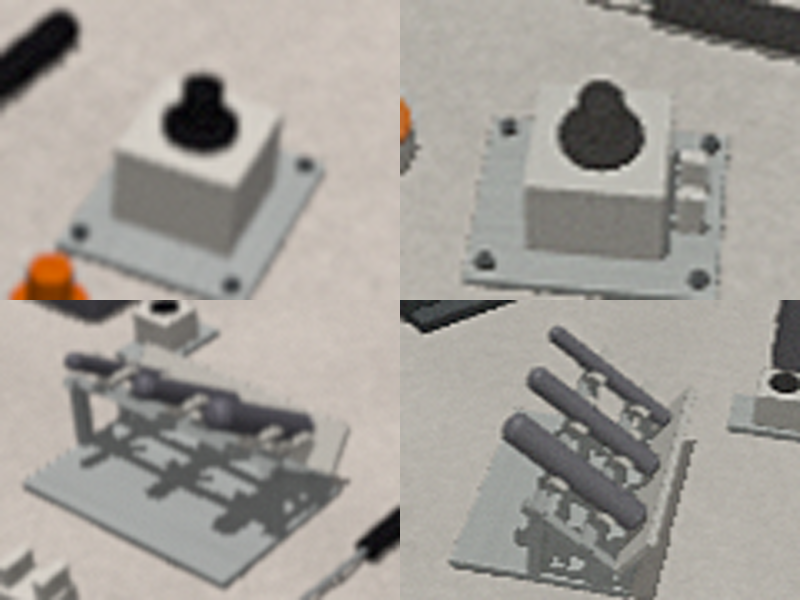

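View pics/wrist0.png

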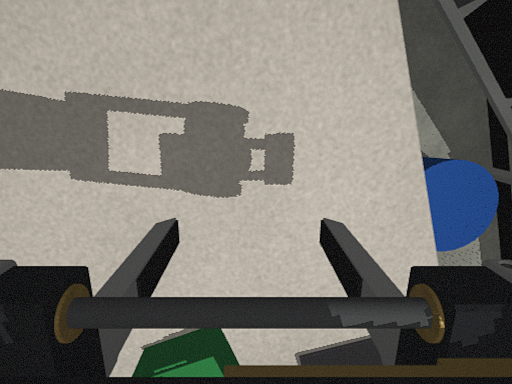

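The crop confirms it. The black cap stands in the white block's socket, with the knob at scene (315,197) and side (261,223). The rack has three posts: thick post C nearest in the side view (head about (264,143)), medium post B in the middle (head (271,128)) and thin post A behind (head (277,114)). The middle one is the 24 mm post. The wrist view shows only bare table.

```bash
python3 - <<'E'
from h import *
s,d=[cv2.imread(f"pics/{n}0.png") for n in("scene","side")]
def blob(im,x,y,w,h,t=75):
    m=(im[y:y+h,x:x+w].max(2)<t).astype(np.uint8)
    n,l,st,c=cv2.connectedComponentsWithStats(m)
    k=1+np.argmax(st[1:,4]);ys,xs=np.where(l==k);xs+=x;ys+=y
    rows=[(r,xs[ys==r].min(),xs[ys==r].max()) for r in sorted(set(ys))]
    return rows
R={}
for n,im,b in(("scene",s,(300,188,32,28)),("side",d,(245,215,34,30))):
    r=blob(im,*b);W=[c-a+1 for _,a,c in r];mx=max(W);fl=[q for q,w in zip(r,W) if w>=mx-1]
    fc=(np.mean([(a+c)/2 for _,a,c in fl])+0, np.mean([q[0] for q in fl]))
    print(n,"top",r[0],"flange",fc,mx);R[n]=fc
print("flange",tri([ray(n,R[n]) for n in R]),[plane(n,R[n],.064) for n in R])
for n,im in(("scene",s),("side",d)):
    hsv=cv2.cvtColor(im,cv2.COLOR_BGR2HSV);m=cv2.inRange(hsv,(50,120,40),(75,255,255))
    c=max(cv2.findContours(m,0,2)[0],key=cv2.contourArea);q=cv2.approxPolyDP(cv2.convexHull(c),4,True)[:,0];print("bin",n,[ (tuple(p),plane(n,p,.065)[:2].round(3)) for p in q])
# posts
for nm,a,b in (("headB",(204.4,150.2),(271,128)),("headA",(181,142),(277,114.5)),("headC",(226,158),(264.5,143.5)),("knobtop",(315.6,197),(261,224))):
    print(nm,tri([ray("scene",a),ray("side",b)]))
E
```

```text
scene top (np.int64(195), np.int64(314), np.int64(316)) flange (np.float64(314.6), np.float64(205.0)) 14
side top (np.int64(222), np.int64(258), np.int64(263)) flange (np.float64(260.875), np.float64(231.5)) 17
flange (array([0.50510983, 0.10200987, 0.06232177]), [np.float64(0.0016202421951982116), np.float64(0.0016202421951981773)]) [array([0.50814934, 0.10478334, 0.064     ]), array([0.50469527, 0.10132806, 0.064     ])]
bin scene [((np.int32(393), np.int32(209)), array([0.399, 0.283])), ((np.int32(440), np.int32(225)), array([0.386, 0.405])), ((np.int32(415), np.int32(285)), array([0.611, 0.429])), ((np.int32(366), np.int32(265)), array([0.622, 0.315])), ((np.int32(369), np.int32(248)), array([0.568, 0.296]))]
bin side [((np.int32(290), np.int32(302)), array([0.392, 0.278])), ((np.int32(283), np.int32(360)), array([0.38 , 0.403])), ((np.int32(267), np.int32(371)), array([0.404, 0.431])), ((np.int32(206), np.int32(360)), array([0.522, 0.442])), ((np.int32(195), np.int32(350)), array([0.549, 0.429])), ((np.int32(211), np.int32(290)), array([0.566, 0.295]))]
headB (array([ 0.56577282, -0.24045755,  0.14036851]), [np.float64(0.0020143150991889162), np.float64(0.0020143150991888312)])
headA (array([ 0.56834343, -0.33380556,  0.13314227]), [np.float64(0.0003703488185706827), np.float64(0.0003703488185705791)])
headC (array([ 0.56408852, -0.15801748,  0.1431326 ]), [np.float64(3.763020138943668e-05), np.float64(3.763020138942787e-05)])
knobtop (array([0.50486308, 0.10267597, 0.09104099]), [np.float64(0.0019244182280000067), np.float64(0.0019244182279999538)])
```

Request:
arm_command(targets=[[0.04,-0.05,0.03,0.01],[0.085,-0.105,0.03,0.02],[0.13,-0.16,0.03,0.03],[0.17,-0.21,0.03,0.045],[0.215,-0.265,0.03,0.06],[0.26,-0.32,0.03,0.07],[0.3,-0.37,0.03,0.085],[0.342,-0.422,0.03,0.1]], claw=0)

```text
time: 0.82
tool_pos: [0.335, 0.3127, 0.2203]
ee_rot: [3.142, -0.0, 3.051]
wrist_force: [0.8, -0.0, 0.4]
width: 0.094
finger_force: 0.0
```

Request:
arm_command(targets=[[0.05,-0.06,0,0.01],[0.1,-0.12,0,0.02],[0.15,-0.18,0,0.03],[0.2,-0.24,0,0.04],[0.25,-0.3,0,0.045],[0.3,-0.37,0,0.045],[0.34,-0.42,0,0.045],[0.34,-0.42,0,0.045]])

```text
time: 1.48
tool_pos: [0.507, 0.0992, 0.2192]
ee_rot: [-3.139, -0.001, 3.137]
wrist_force: [-0.5, 0.6, 0.9]
width: 0.0939
finger_force: 0.0
```

```bash
python3 - <<'E'
from h import *
o=robot.get_obs();im=robot.snapshot("wrist")[:,:,::-1];cv2.imwrite("pics/w1.png",im)
print(o["time"],o["tool_pos"],o["ee_rot"],o["joint_positions"],proj("wrist",(.505,.1025,.092),o))
E
```

```text
1.4833 [0.5070442  0.09921312 0.21918189] [-3.13891311e+00 -5.69200415e-04  3.13655325e+00] [ 0.08524486  0.01131423  1.42298878 -0.00264217  1.70809764 -1.4808734 ] (np.float64(253.43757604524365), np.float64(182.41435436573892))
```

View pics/w1.png

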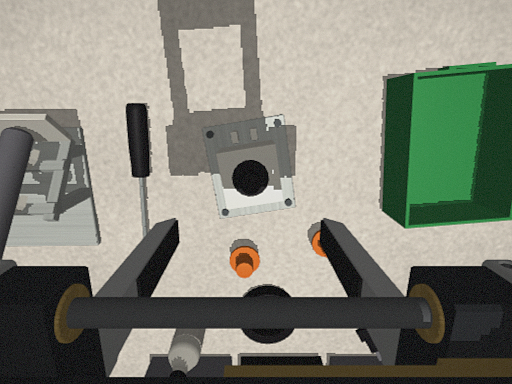

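The wrist view shows the cap at about (250,177), the orange decoys at (244,258) and (320,240), and the bin at upper right.

```bash
python3 - <<'E'
from h import *
im=cv2.imread("pics/w1.png");o=dict(tool_pos=[.50704,.09921,.21918],ee_rot=[-3.13891,-.00057,3.13655])
g=im.max(2);m=(g[150:205,220:285]<45).astype(np.uint8)
n,l,st,c=cv2.connectedComponentsWithStats(m);k=1+np.argmax(st[1:,4]);print(st[k],c[k]+[220,150])
(cx,cy),r=cv2.minEnclosingCircle(np.argwhere(l==k)[:,::-1].astype(np.float32));cx+=220;cy+=150
print(cx,cy,r)
for z in(.066,.079,.092):print(z,plane("wrist",(cx,cy),z,o), proj("wrist",(.505,.1025,z),o))
print("tri3",tri([ray("wrist",(cx,cy),o),ray("scene",(314.6,205.)),ray("side",(260.9,231.5))]))
m=(g[160:222,205:300]>195).astype(np.uint8)
q=cv2.boxPoints(cv2.minAreaRect(np.argwhere(m)[:,::-1].astype(np.float32)))+[205,160];print(q)
hsv=cv2.cvtColor(im,cv2.COLOR_BGR2HSV);mm=cv2.inRange(hsv,(50,100,30),(80,255,255))
c=max(cv2.findContours(mm,0,2)[0],key=cv2.contourArea);a=cv2.approxPolyDP(cv2.convexHull(c),3,True)[:,0]
print([(tuple(map(int,p)),plane("wrist",p,.065,o)[:2].round(3)) for p in a])
E
```

```text
[ 12  10  36  36 962] [249.8991684  177.16632017]
249.97313690185547 177.24003410339355 17.974838256835938
0.066 [0.50517858 0.09873481 0.066     ] (np.float64(253.19435386387926), np.float64(177.0808248377888))
0.079 [0.50221146 0.09874976 0.079     ] (np.float64(253.31287163330646), np.float64(179.6474040162321))
0.092 [0.49924433 0.0987647  0.092     ] (np.float64(253.44083898325022), np.float64(182.41861999062596))
tri3 (array([0.5053133 , 0.10043784, 0.06146729]), [np.float64(0.0019201392295324093), np.float64(0.002653111365535262), np.float64(0.0009834194698918198)])
[[205.00000763 160.        ]
 [298.99999237 160.        ]
 [298.99999237 220.99999237]
 [205.00000763 220.99999237]]
[((511, 64), array([0.384, 0.375])), ((511, 219), array([0.558, 0.416])), ((405, 227), array([0.569, 0.289])), ((383, 210), array([0.546, 0.259])), ((387, 79), array([0.398, 0.246])), ((449, 66), array([0.385, 0.31 ]))]
```

Request:
arm_command(targets=[[-0.004,0.002,-0.06,0],[-0.004,0.002,-0.12,0],[-0.004,0.002,-0.18,0],[-0.004,0.002,-0.23,0],[-0.004,0.002,-0.26,0],[-0.004,0.002,-0.28,0],[-0.004,0.002,-0.296,0],[-0.004,0.002,-0.296,0]])

```text
time: 2.2
tool_pos: [0.5013, 0.1058, 0.0712]
ee_rot: [3.142, -0.003, -3.139]
wrist_force: [0.7, -1.0, -0.4]
width: 0.0941
finger_force: 0.0
```

Request:
arm_command(targets=[[0,0,0,0],[0,0,0,0],[0,0,0,0],[0,0,0,0],[0,0,0,0],[0,0,0,0],[0,0,0,0],[0,0,0,0]], claw=1)

```text
time: 2.87
tool_pos: [0.5025, 0.1051, 0.0726]
ee_rot: [3.141, 0.0, -3.14]
wrist_force: [-0.6, -0.3, -0.1]
width: 0.0442
finger_force: 0.0
```

Request:
arm_command(targets=[[0.005,-0.008,0,0],[0.005,-0.008,0,0],[0.005,-0.008,0,0],[0.005,-0.008,0,0],[0.005,-0.008,0,0],[0.005,-0.008,0,0]])

```text
time: 3.37
tool_pos: [0.505, 0.1012, 0.0725]
ee_rot: [3.142, -0.0, -3.14]
wrist_force: [-0.4, 0.5, -0.6]
width: 0.0231
finger_force: 30.0
```

```bash
python3 - <<'E'
from h import *
for i in range(3):
    o=robot.get_obs();im=robot.snapshot("wrist");print(o["time"],o["tool_pos"],o["wrist_force"],o["width"],o["finger_force"])
cv2.imwrite("pics/w2.png",im[:,:,::-1])
E
```

```text
3.3667 [0.50495769 0.1011517  0.07246696] [-0.42949706  0.54376113 -0.61947236] 0.023110904787354447 29.9999338388443
3.4167 [0.50495237 0.10118068 0.07248715] [ 0.26972501 -0.86928006 -0.41643165] 0.023534988140894265 30.000053644180298
3.4667 [0.50494868 0.10116832 0.0724554 ] [ 0.23404918 -0.27858116  0.48170643] 0.02368664451705054 29.999975860118866
```

Request:
arm_command(targets=[[0,0,0.015,0],[0,0,0.04,0],[0,0,0.08,0],[0,0,0.12,0],[0,0,0.16,0],[0,0,0.2,0],[-0.005,0.06,0.21,0],[-0.015,0.13,0.21,0]])

```text
time: 4.18
tool_pos: [0.4995, 0.1656, 0.1811]
ee_rot: [3.141, 0.006, 3.139]
wrist_force: [0.2, 1.3, -1.2]
width: 0.0233
finger_force: 30.0
```

Request:
arm_command(targets=[[-0.01,0.07,0,0],[-0.02,0.14,0,0],[-0.03,0.21,0,0],[-0.04,0.28,0,0],[-0.045,0.34,0,0],[-0.045,0.37,0,0],[-0.045,0.37,0,0],[-0.045,0.37,0,0]])

```text
time: 4.85
tool_pos: [0.4751, 0.3509, 0.1775]
ee_rot: [-3.14, -0.0, -3.139]
wrist_force: [-0.3, -0.3, -0.1]
width: 0.0234
finger_force: 30.0
```

```bash
python3 - <<'E'
from h import *
o=robot.get_obs();a=robot.snapshot("wrist")[:,:,::-1];b=robot.snapshot("side")[:,:,::-1]
print(o["time"],o["tool_pos"],o["width"],o["finger_force"])
cv2.imwrite("pics/m3.png",np.hstack([cv2.resize(a,(400,300)),cv2.resize(b[200:,120:360],(400,300))]))
cv2.imwrite("pics/s3.png",b);cv2.imwrite("pics/w3.png",a)
E
```

```text
4.85 [0.47507521 0.35087188 0.17745171] 0.023410897601935127 29.999794363975525
```

View pics/m3.png

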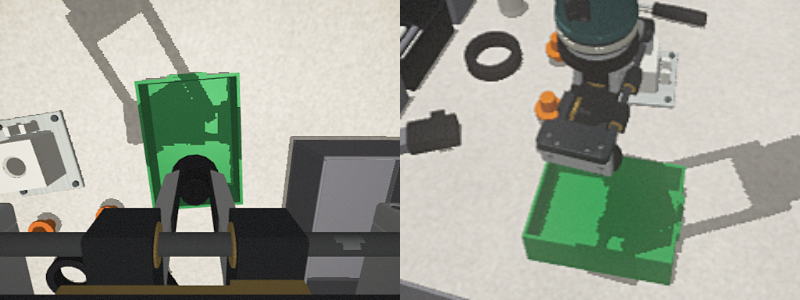

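The cap is held in the gripper at (195,178) in the left panel, over the green bin (rim corners about (136,80), (240,73), (242,205) and (150,208)). The socket is now open at left.

```bash
python3 - <<'E'
from h import *
o=dict(tool_pos=[.47508,.35087,.17745],ee_rot=[-3.14,0,-3.139])
P=[plane("wrist",np.array(p)*1.28,.065,o)[:2].round(3) for p in((136,81),(240,73),(242,205),(150,208))];print(P,np.mean(P,0))
im=cv2.imread("pics/w3.png");print(plane("wrist",(17,211),.06,o))
E
```

```text
[array([0.392, 0.277]), array([0.382, 0.404]), array([0.561, 0.418]), array([0.566, 0.286])] [0.47525 0.34625]
[0.50352169 0.09918302 0.06      ]
```

Request:
arm_command(targets=[[0,-0.01,-0.06,0],[0,-0.01,-0.12,0],[0,-0.01,-0.18,0],[0,-0.01,-0.22,0],[0,-0.01,-0.25,0],[0,-0.01,-0.26,0],[0,-0.01,-0.26,0],[0,-0.01,-0.26,0]])

```text
time: 5.62
tool_pos: [0.4758, 0.3454, 0.0485]
ee_rot: [3.141, 0.001, -3.141]
wrist_force: [1.4, 0.0, 0.0]
width: 0.0235
finger_force: 30.0
```

Request:
arm_command(targets=[[0,0,0,0],[0,0,0,0],[0,0,0,0],[0,0,0,0],[0,0,0,0],[0,0,0,0],[0,0,0,0]], claw=0.5)

```text
time: 6.2
tool_pos: [0.4749, 0.3463, 0.0475]
ee_rot: [3.142, 0.0, -3.139]
wrist_force: [0.0, -0.6, 0.6]
width: 0.0467
finger_force: 0.0
```

Request:
arm_command(targets=[[0,0,0.05,0],[0,0,0.12,0],[0,0,0.19,0],[0,0,0.26,0],[0,0,0.33,0],[0.01,-0.07,0.36,0],[0.02,-0.14,0.38,0],[0.03,-0.21,0.4,0]])

```text
time: 6.87
tool_pos: [0.4902, 0.2407, 0.2491]
ee_rot: [3.141, 0.002, -3.138]
wrist_force: [0.2, -1.2, -0.1]
width: 0.0469
finger_force: 0.0
```

Request:
arm_command(targets=[[0,-0.07,0,0],[0,-0.14,0,0],[0,-0.21,0,0],[0,-0.28,0,0],[0,-0.28,0,0],[0,-0.28,0,0],[0,-0.28,0,0]], claw=0.1)

```text
time: 7.45
tool_pos: [0.49, 0.1015, 0.2475]
ee_rot: [3.141, 0.0, -3.14]
wrist_force: [-0.1, -0.4, -0.0]
width: 0.0843
finger_force: 0.0
```

```bash
python3 - <<'E'
from h import *
o=robot.get_obs();a=robot.snapshot("wrist")[:,:,::-1]
print(o["time"],o["tool_pos"],o["ee_rot"],o["width"])
cv2.imwrite("pics/w4.png",a)
E
```

```text
7.45 [0.48998672 0.10147948 0.24752671] [ 3.14082618e+00  3.13144754e-05 -3.14001043e+00] 0.08430945852547682
```

View pics/w4.png

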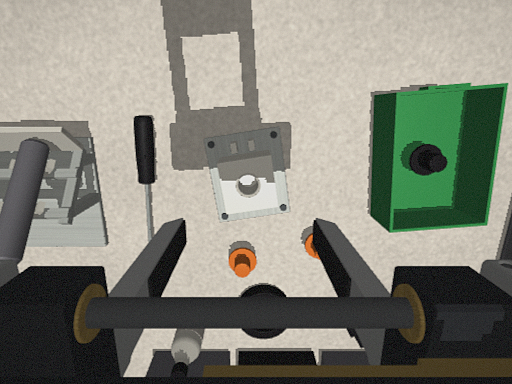

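The cap stands in the bin at (430,160), and the open socket is at (248,185). Next I'll look at the rack from above.

Request:
arm_command(targets=[[0,-0.08,0,0],[0,-0.16,0,0],[0,-0.24,0,0],[0,-0.32,0,0],[0,-0.4,0,0],[0,-0.48,0,0],[0.01,-0.56,0,0],[0.02,-0.64,0,0]], claw=0.1)

```text
time: 8.17
tool_pos: [0.5007, -0.2192, 0.2476]
ee_rot: [3.141, 0.001, -3.137]
wrist_force: [0.4, 0.5, -0.1]
width: 0.0846
finger_force: 0.0
```

Request:
arm_command(targets=[[0,-0.04,0,0],[0,-0.04,0,0],[0,-0.04,0,0],[0,-0.04,0,0],[0,-0.04,0,0]])

```text
time: 8.58
tool_pos: [0.5005, -0.2369, 0.2478]
ee_rot: [3.141, 0.0, -3.137]
wrist_force: [0.7, 0.2, 1.2]
width: 0.0847
finger_force: 0.0
```

```bash
python3 - <<'E'
from h import *
w=dict(tool_pos=[.48999,.10148,.24753],ee_rot=[3.14083,0,-3.14001])
a=cv2.imread("pics/w4.png")
S=[plane("wrist",p,.009,w)[:2].round(4) for p in((211,145),(274,135),(286,211),(225,217))];print("screws",S,np.mean(S,0),"mouth",plane("wrist",(248,185),.06,w))
o=robot.get_obs();a=robot.snapshot("wrist")[:,:,::-1]
print(o["time"],o["tool_pos"],o["ee_rot"],o["width"],o["joint_positions"][5])
cv2.imwrite("pics/w5.png",a)
E
```

```text
screws [array([0.4607, 0.0461]), array([0.4464, 0.1356]), array([0.5601, 0.1567]), array([0.5701, 0.0639])] [0.509325 0.100575] mouth [0.50640659 0.09912348 0.06      ]
8.5833 [ 0.50053501 -0.2368867   0.24776157] [ 3.14112699e+00  3.77881838e-04 -3.13680650e+00] 0.08471497236078492 -2.1202653225210693
```

View pics/w5.png

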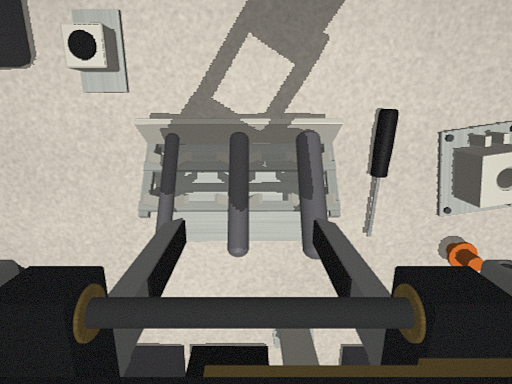

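From above, post B is the middle one, axis about (239,137) to (238,250). Thin A is at left (172) and thick C at right (312). The middle width fits 24 mm. I'll measure the widths and head heights.

```bash
python3 - <<'E'
from h import *
w=dict(tool_pos=[.50053,-.23689,.24776],ee_rot=[3.14113,.00038,-3.1368])
a=cv2.imread("pics/w5.png");hsv=cv2.cvtColor(a,cv2.COLOR_BGR2HSV);g=a.max(2)
for r in (160,190,215,230,245,250,254):
    out=[]
    for c0,c1 in((155,190),(222,258),(290,327)):
        row=g[r,c0:c1];x=np.where(row<112)[0]+c0;out.append((x.min(),x.max(),len(x)) if len(x) else None)
    print(r,out)
col=g[110:270,234:244].mean(1);print([(110+i,int(v)) for i,v in enumerate(col) if 115<=110+i<145 or 245<110+i<262])
tip=(238.5,255)
# head (dome tip region): scene/side/wrist rays
hb=[ray("scene",(204.4,150.2)),ray("side",(271,128)),ray("wrist",(238.5,250),w)];print("head",tri(hb))
H=np.array([.566,-.2405,.140]);
for t in (0,.03,.15):
    p=H-np.array([np.cos(np.radians(35)),0,np.sin(np.radians(35))])*t;print(t,p,proj("wrist",p,w),proj("side",p),proj("scene",p))
E
```

```text
160 [(np.int64(162), np.int64(189), 19), (np.int64(229), np.int64(257), 22), (np.int64(290), np.int64(321), 28)]
190 [(np.int64(155), np.int64(189), 35), (np.int64(222), np.int64(257), 36), (np.int64(290), np.int64(326), 37)]
215 [(np.int64(158), np.int64(172), 15), (np.int64(228), np.int64(248), 21), (np.int64(301), np.int64(326), 26)]
230 [(np.int64(156), np.int64(185), 30), (np.int64(228), np.int64(248), 21), (np.int64(302), np.int64(326), 25)]
245 [(np.int64(155), np.int64(184), 30), (np.int64(228), np.int64(248), 21), (np.int64(303), np.int64(326), 24)]
250 [(np.int64(155), np.int64(182), 28), (np.int64(228), np.int64(247), 11), (np.int64(303), np.int64(326), 22)]
254 [(np.int64(155), np.int64(180), 26), (np.int64(231), np.int64(244), 14), (np.int64(306), np.int64(326), 20)]
[(115, 122), (116, 124), (117, 122), (118, 126), (119, 158), (120, 153), (121, 128), (122, 128), (123, 129), (124, 98), (125, 104), (126, 104), (127, 103), (128, 103), (129, 103), (130, 106), (131, 101), (132, 66), (133, 60), (134, 67), (135, 66), (136, 66), (137, 67), (138, 66), (139, 66), (140, 67), (141, 
[... 379 characters left out ...]
88219)])
0 [ 0.566  -0.2405  0.14  ] (np.float64(246.33834701317028), np.float64(247.33829735213297)) (np.float64(270.7335548224201), np.float64(128.72392557948095)) (np.float64(204.0650234296371), np.float64(149.69639866804226))
0.03 [ 0.54142544 -0.2405      0.12279271] (np.float64(246.556349748721), np.float64(220.199311717419)) (np.float64(278.38333864014777), np.float64(134.64179755627785)) (np.float64(210.25691226598914), np.float64(150.88299769543175))
0.15 [ 0.44312719 -0.2405      0.05396353] (np.float64(247.30821300348376), np.float64(126.60045838775486)) (np.float64(308.0809525311126), np.float64(157.61586861640376)) (np.float64(232.76454740675996), np.float64(155.19630800715413))
```

```bash
python3 - <<'E'
from h import *
w=dict(tool_pos=[.50053,-.23689,.24776],ee_rot=[3.14113,.00038,-3.1368])
print("domecentre",tri([ray("side",(271,128)),ray("wrist",(238.3,244),w)]))
im=cv2.imread("pics/side0.png")
c=cv2.resize(im[105:180,245:345],(800,600),interpolation=cv2.INTER_CUBIC);cv2.imwrite("pics/sc.png",c)
u=np.array([np.cos(np.radians(35)),0,np.sin(np.radians(35))])
for z in(.05,.06): print(z,plane("side",(305.5,155),z))
E
```

```text
domecentre (array([ 0.56593866, -0.24950408,  0.13574716]), [np.float64(0.0015871349250125382), np.float64(0.0015871349250125813)])
0.05 [ 0.45390935 -0.25663026  0.05      ]
0.06 [ 0.45243108 -0.24370814  0.06      ]
```

View pics/sc.png

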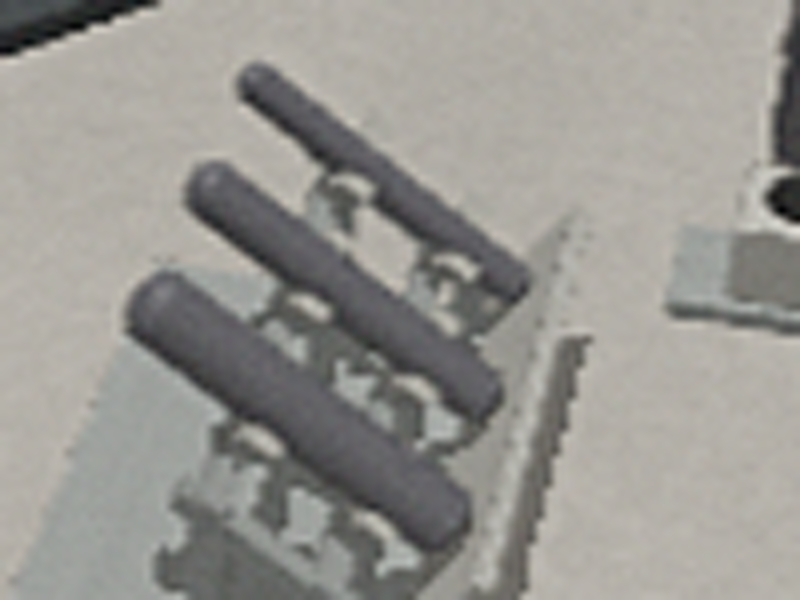

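Crop: post B's dome centre is at (271.5,128.5) and its foot at (305,154.4), in full-picture pixels. The foot is about (0.453,-0.249,0.056), sloping at 35°. I'll grip 120 mm up, at about (0.551,-0.249,0.125).

Request:
arm_command(targets=[[0.05,-0.011,-0.02,0],[0.1,-0.022,-0.06,0],[0.1,-0.022,-0.12,0],[0.1,-0.022,-0.18,0],[0.1,-0.022,-0.23,0],[0.1,-0.022,-0.265,0],[0.1,-0.022,-0.284,0],[0.1,-0.022,-0.284,0]], claw=0.3)

```text
time: 9.3
tool_pos: [0.5488, -0.2478, 0.1029]
ee_rot: [3.139, -0.004, -3.138]
wrist_force: [-0.7, 0.2, -0.2]
width: 0.0655
finger_force: 0.0
```

Request:
arm_command(targets=[[0,0,0,0],[0,0,0,0],[0,0,0,0],[0,0,0,0]], claw=0.6)

```text
time: 9.63
tool_pos: [0.5509, -0.2503, 0.1074]
ee_rot: [-3.14, 0.003, -3.14]
wrist_force: [-0.9, 0.3, -0.6]
width: 0.0424
finger_force: 0.0
```

```bash
python3 - <<'E'
from h import *
o=robot.get_obs();a=robot.snapshot("wrist")[:,:,::-1]
print(o["time"],o["tool_pos"],o["ee_rot"],o["width"],o["wrist_force"])
cv2.imwrite("pics/w6.png",a)
g=a.max(2)
for r in (190,200,210,220): print(r,"".join("%4d"%v for v in g[r,200:300:3]))
E
```

```text
9.6333 [ 0.55087197 -0.2502814   0.10743588] [-3.14007276e+00  2.87606715e-03 -3.13965260e+00] 0.04236253130674466 [-0.85064246  0.31995536 -0.56496114]
190  121 121 124 139 139 138 140 141 138 134 142  66  69  73  77  76  82  82  80  82  72  79  71 112 137 138 138 142 139 136 140 136 121 127
200  124 124 129 124 124 127 120 123 122 120 134  55  72  75  79  78  86  83  80  78  78  74  69  81 130 120 124 122 123 120 119 118 118 120
210   88  90  91  90  86  90 100  94  97  99 102  58  77  73  76  76  78  81  82  77  78  74  71  67 108 111 109 106 112 113 109 114 111 142
220  224 218 118  89 101  59 224 215 216 216 223  55  77  77  79  83  82  77  84  82  76  71  72  44 220 219 218 183  68 101  83 151 223 223
```

Request:
arm_command(targets=[[0,0,0,0],[0,0,0,0],[0,0,0,0],[0,0,0,0],[0,0,0,0],[0,0,0,0]], claw=1)

```text
time: 10.18
tool_pos: [0.5499, -0.2496, 0.1056]
ee_rot: [3.141, -0.0, -3.14]
wrist_force: [-0.1, 1.4, 1.4]
width: 0.0227
finger_force: 30.0
```

Request:
arm_command(targets=[[0.005,0,0.02,0],[0.01,0,0.06,0],[0.01,0,0.11,0],[0.01,0,0.17,0],[0.01,0,0.23,0],[0.01,0,0.28,0],[0.01,0,0.3,0],[0.01,0,0.3,0]])

```text
time: 10.85
tool_pos: [0.5563, -0.2507, 0.2596]
ee_rot: [-3.138, 0.006, -3.14]
wrist_force: [-0.3, -0.7, -1.1]
width: 0.0231
finger_force: 30.0
```

```bash
python3 - <<'E'
from h import *
o=robot.get_obs();a=robot.snapshot("wrist")[:,:,::-1];s=robot.snapshot("side")[:,:,::-1];c=robot.snapshot("scene")[:,:,::-1]
print(o["time"],o["tool_pos"],o["ee_rot"],o["width"],o["wrist_force"],o["finger_force"])
cv2.imwrite("pics/m7.png",np.vstack([np.hstack([cv2.resize(a,(400,300)),cv2.resize(s[40:190,200:400],(400,300))]),np.hstack([cv2.resize(c[60:210,130:330],(400,300)),np.zeros((300,400,3),np.uint8)])]))
E
```

```text
10.85 [ 0.55632057 -0.25068555  0.25956903] [-3.13780377  0.00634184 -3.13978316] 0.023074618863097793 [-0.34673436 -0.73546072 -1.06673586] 29.98866766691208
```

View pics/m7.png

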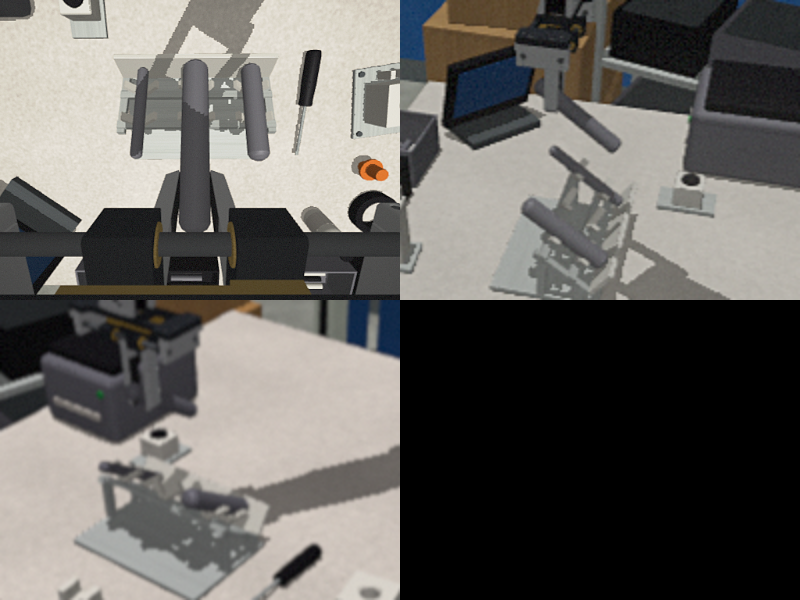

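The post is gripped and lifted, still tilted about 35°, and the other two posts are in the rack. The tool can only yaw, so I'll push the foot against the block's +x face to swing the post upright in the pads. First I'll check for obstacles there.

Request:
arm_command(targets=[[0.02,0.07,0,0.01],[0.045,0.15,0,0.02],[0.07,0.23,0,0.03],[0.09,0.31,0,0.04],[0.11,0.39,0,0.05],[0.135,0.47,0,0.06],[0.16,0.55,0,0.07],[0.18,0.63,0,0.075]])

```text
time: 11.67
tool_pos: [0.6445, 0.067, 0.2521]
ee_rot: [3.141, -0.005, -2.982]
wrist_force: [0.6, -0.6, -0.1]
width: 0.0231
finger_force: 30.0
```

Request:
arm_command(targets=[[0.02,0.06,0,0],[0.035,0.1,0,0],[0.035,0.12,0,0],[0.035,0.12,0,0],[0.035,0.12,0,0]])

```text
time: 12.08
tool_pos: [0.6618, 0.1245, 0.2537]
ee_rot: [-3.141, -0.003, -2.983]
wrist_force: [0.3, -0.2, -0.6]
width: 0.0233
finger_force: 30.0
```

```bash
python3 - <<'E'
from h import *
print("spray",tri([ray("scene",(230,247)),ray("side",(185,193))]))
for a,b in (((285,240),(216,229)),((329,253),(209,266))):print("orange",tri([ray("scene",a),ray("side",b)]))
o=robot.get_obs();print(o["time"],o["tool_pos"],o["ee_rot"],o["joint_positions"],o["wrist_force"])
E
```

```text
spray (array([0.75395575, 0.00947809, 0.04875394]), [np.float64(0.0020622350638235492), np.float64(0.0020622350638234426)])
orange (array([0.63175749, 0.09296303, 0.02400061]), [np.float64(0.0012554113004509095), np.float64(0.0012554113004509286)])
orange (array([0.60654404, 0.21079848, 0.02640913]), [np.float64(0.00010818108249879663), np.float64(0.0001081810824988749)])
12.0833 [0.66179534 0.1245278  0.25371781] [-3.14092644 -0.00332604 -2.98254643] [ 1.02288828e-01  3.72628837e-01  9.33468918e-01 -8.85422074e-04
  1.83877769e+00 -1.62778787e+00] [ 0.31332886 -0.23040519 -0.57389193]
```

Request:
arm_command(targets=[[0,0,-0.06,0],[0,0,-0.12,0],[0,0,-0.18,0],[0,0,-0.24,0],[0,0,-0.29,0],[0,0,-0.32,0],[0,0,-0.33,0],[0,0,-0.33,0]])

```text
time: 12.75
tool_pos: [0.6611, 0.123, 0.0884]
ee_rot: [-3.141, -0.004, -2.985]
wrist_force: [0.2, -0.1, -0.9]
width: 0.023
finger_force: 30.0
```

```bash
python3 - <<'E'
from h import *
for k in range(2):
    o=robot.get_obs();im=robot.snapshot("wrist")[:,:,::-1]
print(o["tool_pos"],o["ee_rot"],o["wrist_force"])
cv2.imwrite("pics/w8.png",im);g=im.max(2)
for r in range(60,240,8): print(r,"".join("%4d"%v for v in g[r,190:310:4]))
p=np.array(o["tool_pos"])+[0,0,.019];ex=np.array([np.cos(.159),np.sin(.159),0])
for t in(20,35,50): 
    u=ex*np.cos(np.radians(t))+[0,0,np.sin(np.radians(t))];F=p-.118*u;n=-ex*np.sin(np.radians(t))+[0,0,np.cos(np.radians(t))]
    print(t,"foot top edge",proj("wrist",F+.012*n,o))
E
```

```text
[0.66225263 0.12345721 0.09053881] [-3.14134196e+00 -6.79000099e-04 -2.98458289e+00] [-0.65858253  0.59009262 -0.27696056]
60  214 219 217 217 216 217 217 214 219 223 213 221 218 218 219 222 218 219 216 222 176 122 116 123 125 117 233 220 221 224
68  215 222 218 217 216 221 216 217 220 222 217 224 219 221 220 224 218 220 220 222 120 128 122 124 123 120 197 223 224 224
76  227  94  99 185 216 219 218 219 219 224 219 226 223 224  84  70  88 229 220 223 105 128 123 118 125 118 232 227  97  99
84  223  91 100  98 220 222 220 221 221 222 217 241  91 106 106 115 112 109  99 233 121 125 122 122 125 110 227 201 100  93
92  152 153 157 148 153 150 148 153 149 157 154  68  96 105 105 113 111 114  97 132 102  99  97  97 104  98 153 158 157 151
100  224 217 218 222 227 221 221 225 224 220 226  51  91 104 109 111 113 112  99 150 135 129 137 136 136 235 226 223 222 229
108  224 222 217 223 224 225 227 224 224 224 219  55  89 109 111 115 117 109 101  81 133 138 141 139 120 225 228 226 231 224
116  135 133 135 138 132 135 127 128 135 134 136  71  93 104 111 114 113 113  98  82 134 130 134 142 141 23
[... 1436 characters left out ...]
5 187  68  81  74  74  76  78  76  65  55 241 223 228 233 229 227 233 228 227 226
220  227 227 222 226 230 229 231 226  77  91  55  66  70  73  81  81  71  72  74  63  89  86 160 233 226 228 228 225 230 229
228  227 228 220 225 234 159  93  97  97 100  45  66  71  75  75  85  76  77  67  63  48  94  94  97  93 234 230 228 233 226
236  225 222 221 225 132  92  96  94  94  76  56  76  75  75  75  77  79  72  73  68  17  95  95  92  93  80 227 230 234 234
20 foot top edge (np.float64(250.62047453118376), np.float64(44.57494941394515))
35 foot top edge (np.float64(250.43376808413151), np.float64(71.60666231758236))
50 foot top edge (np.float64(250.31068843952664), np.float64(100.53978252406257))
```

Request:
arm_command(targets=[[-0.02,-0.003,0,0],[-0.034,-0.005,0,0],[-0.045,-0.007,0.012,0],[-0.055,-0.009,0.025,0],[-0.064,-0.01,0.037,0],[-0.0735,-0.012,0.05,0],[-0.0735,-0.012,0.05,0]])

```text
time: 13.43
tool_pos: [0.6264, 0.1192, 0.1186]
ee_rot: [-3.141, 0.004, -2.983]
wrist_force: [0.8, 0.1, -0.2]
width: 0.0235
finger_force: 30.0
```

```bash
cat > ang.py <<'E'
from h import *
import sys
o=robot.get_obs();im=robot.snapshot("wrist")[:,:,::-1];cv2.imwrite(sys.argv[1],im);g=im.max(2)
print(o["time"],o["tool_pos"],o["ee_rot"],o["wrist_force"],o["width"])
col=g[40:300,246:256].mean(1);print([int(v) for v in col[::4]])
p=np.array(o["tool_pos"])+[0,0,.019];a=o["ee_rot"][2]+np.pi;ex=np.array([np.cos(a),np.sin(a),0])
for t in range(35,96,6):
    t=np.radians(t);u=ex*np.cos(t)+[0,0,np.sin(t)];F=p-.118*u;n=-ex*np.sin(t)+[0,0,np.cos(t)]
    print(round(np.degrees(t)),"foot",np.round(proj("wrist",F+.012*n,o)),"head",np.round(proj("wrist",p+.02*u+.012*n,o)))
E
python3 ang.py pics/w9.png
```

```text
13.4333 [0.62636867 0.11917069 0.11863581] [-3.14131971  0.00435889 -2.98253181] [ 0.82586803  0.07136126 -0.1526216 ] 0.023455665406177988
[98, 228, 229, 230, 230, 230, 230, 222, 178, 231, 231, 231, 231, 231, 232, 89, 97, 97, 98, 98, 74, 68, 69, 68, 69, 68, 68, 69, 69, 68, 69, 69, 68, 68, 69, 70, 70, 68, 67, 69, 69, 68, 70, 69, 69, 69, 67, 70, 69, 68, 68, 70, 69, 70, 68, 69, 69, 69, 69, 69, 73, 74, 74, 69, 67]
35 foot [251.  71.] head [251. 279.]
41 foot [251.  83.] head [251. 276.]
47 foot [251.  94.] head [251. 273.]
53 foot [250. 106.] head [251. 269.]
59 foot [250. 118.] head [251. 265.]
65 foot [250. 130.] head [251. 261.]
71 foot [250. 141.] head [251. 256.]
77 foot [250. 153.] head [251. 251.]
83 foot [250. 165.] head [251. 247.]
89 foot [250. 177.] head [251. 242.]
95 foot [250. 189.] head [251. 237.]
```

The foot's top edge is at row 100, which gives 50° as planned, so the pivot works.

Request:
arm_command(targets=[[-0.021,-0.003,0.019,0],[-0.034,-0.005,0.03,0],[-0.0475,-0.007,0.038,0],[-0.0735,-0.011,0.051,0],[-0.09,-0.014,0.058,0],[-0.1045,-0.016,0.062,0],[-0.1045,-0.016,0.062,0]])

```text
time: 14.07
tool_pos: [0.573, 0.1112, 0.1478]
ee_rot: [3.141, 0.002, -2.982]
wrist_force: [3.0, 1.2, 0.8]
width: 0.0229
finger_force: 30.0
```

```bash
python3 ang.py pics/w10.png
```

```text
14.0667 [0.572983   0.11118926 0.14782553] [ 3.14146095e+00  1.82512902e-03 -2.98247305e+00] [2.99364665 1.18490233 0.84036532] 0.022928304743688344
[214, 217, 218, 217, 215, 210, 199, 210, 197, 215, 210, 232, 232, 232, 232, 232, 195, 224, 139, 139, 140, 138, 140, 136, 112, 134, 139, 138, 138, 138, 135, 63, 62, 61, 62, 62, 62, 63, 62, 63, 62, 62, 62, 62, 63, 63, 63, 62, 62, 62, 63, 61, 61, 62, 62, 62, 60, 69, 70, 75, 75, 75, 69, 68, 68]
35 foot [251.  71.] head [251. 279.]
41 foot [251.  83.] head [251. 276.]
47 foot [251.  94.] head [251. 272.]
53 foot [250. 106.] head [251. 269.]
59 foot [250. 118.] head [251. 265.]
65 foot [250. 130.] head [251. 260.]
71 foot [250. 142.] head [251. 256.]
77 foot [250. 154.] head [251. 251.]
83 foot [250. 165.] head [251. 246.]
89 foot [250. 177.] head [251. 242.]
95 foot [250. 189.] head [251. 237.]
```

Request:
arm_command(targets=[[-0.015,-0.0025,0.004,0],[-0.028,-0.0045,0.006,0],[-0.036,-0.0055,0.008,0],[-0.036,-0.0055,0.008,0],[-0.036,-0.0055,0.008,0]])

```text
time: 14.53
tool_pos: [0.5548, 0.1083, 0.1502]
ee_rot: [3.141, -0.001, -2.983]
wrist_force: [2.4, 1.0, -0.2]
width: 0.0232
finger_force: 30.0
```

```bash
python3 ang.py pics/w11.png | head -2; python3 - <<'E'
import cv2,numpy as np
g=cv2.imread("pics/w11.png").max(2);print([(r,int(g[r,246:256].mean())) for r in range(150,260,2)])
E
```

```text
14.5333 [0.55477373 0.10830811 0.15021761] [ 3.14139519e+00 -1.49855617e-03 -2.98260752e+00] [ 2.44110253  1.00622728 -0.23825263] 0.023243328051860086
[219, 218, 217, 218, 222, 217, 219, 221, 219, 204, 215, 203, 214, 202, 213, 163, 246, 233, 234, 199, 139, 140, 127, 141, 140, 140, 139, 142, 105, 115, 135, 139, 138, 140, 139, 93, 61, 59, 60, 60, 59, 61, 59, 60, 60, 61, 59, 59, 60, 61, 58, 60, 60, 59, 59, 60, 70, 68, 77, 77, 76, 71, 73, 72, 68]
[(150, 129), (152, 105), (154, 107), (156, 115), (158, 134), (160, 135), (162, 138), (164, 139), (166, 139), (168, 138), (170, 140), (172, 140), (174, 140), (176, 139), (178, 142), (180, 93), (182, 58), (184, 61), (186, 58), (188, 59), (190, 61), (192, 60), (194, 59), (196, 60), (198, 60), (200, 59), (202, 60), (204, 61), (206, 61), (208, 59), (210, 61), (212, 60), (214, 59), (216, 60), (218, 60), (220, 61), (222, 60), (224, 59), (226, 60), (228, 59), (230, 59), (232, 60), (234, 59), (236, 61), (238, 59), (240, 58), (242, 59), (244, 60), (246, 61), (248, 60), (250, 60), (252, 59), (254, 59), (256, 59), (258, 59)]
```

Request:
arm_command(targets=[[0.004,0.001,0.02,0],[0.008,0.001,0.05,0],[0.01,0.002,0.07,0],[0.01,0.002,0.08,0],[0.01,0.002,0.08,0],[0.01,0.002,0.08,0]])

```text
time: 15.08
tool_pos: [0.5602, 0.1093, 0.1905]
ee_rot: [-3.142, -0.001, -2.983]
wrist_force: [-0.3, -0.1, -0.4]
width: 0.0231
finger_force: 30.0
```

```bash
python3 ang.py pics/w12.png | tail -4; python3 - <<'E'
from h import *
g=cv2.imread("pics/w12.png").max(2);print([(r,int(g[r,246:256].mean())) for r in range(150,260,3)])
o=robot.get_obs();p=np.array(o["tool_pos"])+[0,0,.019];print(o["tool_pos"])
# post line seen from side & scene: residual pixels of its axis
for n in("side","scene"):
    im=robot.snapshot(n)[:,:,::-1];cv2.imwrite(f"pics/{n}12.png",im);gg=im.max(2)
    for s in(.118,.095,.075,.055,.035):
        c,r=proj(n,p-[0,0,s]);r=int(round(r));c0=int(c)-16;print(n,s,round(c,1),r,gg[r,c0:c0+33].tolist())
E
```

```text
77 foot [250. 154.] head [251. 251.]
83 foot [250. 166.] head [251. 246.]
89 foot [250. 178.] head [251. 241.]
95 foot [250. 190.] head [251. 237.]
[(150, 140), (153, 139), (156, 140), (159, 139), (162, 140), (165, 141), (168, 117), (171, 118), (174, 117), (177, 117), (180, 58), (183, 60), (186, 60), (189, 61), (192, 60), (195, 60), (198, 61), (201, 60), (204, 60), (207, 61), (210, 61), (213, 60), (216, 60), (219, 59), (222, 61), (225, 60), (228, 60), (231, 60), (234, 60), (237, 59), (240, 61), (243, 61), (246, 61), (249, 61), (252, 60), (255, 59), (258, 60)]
[0.5599397  0.10923857 0.18988023]
side 0.118 238.7 222 [191, 189, 194, 189, 192, 188, 186, 186, 184, 188, 187, 195, 198, 156, 88, 71, 77, 86, 80, 84, 75, 71, 84, 117, 126, 121, 120, 123, 126, 125, 129, 126, 130]
side 0.095 238.4 216 [188, 188, 189, 191, 189, 187, 186, 188, 188, 191, 189, 197, 161, 90, 71, 80, 76, 74, 80, 78, 78, 59, 86, 194, 153, 184, 201, 200, 198, 197, 197, 200, 196]
side 0.075 238.1 210 [192, 190, 191, 193, 197, 194, 189, 189, 193, 194, 199, 161, 94, 80, 78, 77, 76, 81, 76, 75, 61, 116, 186, 190, 184, 185, 1
[... 586 characters left out ...]
.7 201 [216, 214, 214, 215, 199, 147, 112, 107, 110, 112, 112, 112, 131, 147, 99, 57, 58, 61, 65, 61, 64, 56, 65, 109, 133, 136, 145, 177, 190, 197, 219, 229, 216]
scene 0.075 307.1 195 [210, 211, 213, 218, 220, 220, 222, 212, 191, 174, 142, 119, 106, 71, 58, 61, 63, 63, 64, 60, 57, 88, 170, 213, 219, 216, 216, 218, 219, 220, 217, 214, 214]
scene 0.055 307.5 189 [206, 221, 220, 219, 220, 220, 217, 216, 218, 220, 221, 223, 206, 127, 60, 58, 60, 61, 64, 66, 60, 63, 84, 105, 112, 112, 111, 115, 115, 113, 114, 112, 113]
scene 0.035 307.9 183 [212, 219, 217, 217, 220, 218, 216, 214, 213, 217, 220, 223, 212, 139, 68, 55, 61, 62, 64, 63, 65, 60, 74, 106, 117, 115, 114, 113, 111, 113, 113, 114, 115]
```

```bash
python3 - <<'E'
from h import *
g=cv2.imread("pics/w12.png").max(2).astype(float)
o=robot.get_obs();print(o["tool_pos"],o["ee_rot"][2])
print("row",[int(v) for v in g[174:184,246:256].mean(1)])
for r in(181,184,188,192): print(r,[int(v) for v in g[r,226:276]])
zf=o["tool_pos"][2]+.019-.118
for r in(178,179,180):
  for z in (zf-.003,zf+.003): print(r,round(z,3),plane("wrist",(250,r),z,o))
# fit axis to side & scene silhouettes with local edges, solve tilt
P=np.array(o["tool_pos"])+[0,0,.019]
for n in("side","scene"):
    gg=cv2.imread(f"pics/{n}12.png").max(2).astype(float);pts=[]
    for s in np.arange(.03,.112,.004):
        c,r=proj(n,P-[0,0,s]);r=int(round(r));x=np.arange(int(c)-9,int(c)+12);m=gg[r,x]<95
        # contiguous run around centre
        k=int(round(c+1))-x[0];a=k
        while a>0 and m[a-1]:a-=1
        b=k
        while b<len(m)-1 and m[b+1]:b+=1
        if 7<=b-a+1<=11: pts.append((r,x[0]+(a+b)/2))
    pts=np.array(pts);k,c0=np.polyfit(pts[:,0],pts[:,1],1)
    A=proj(n,P-[0,0,.118]);B=proj(n,P)
    print(n,len(pts),"measured slope",k,"vertical",(A[0]-B[0])/(A[1]-B[1]),"offset at foot",k*A[1]+c0-A[0],"at grip",k*B[1]+c0-B[0])
    for d in((-.005,0,0),(0,.005,0)): print("  5mm",d,np.subtract(proj(n,P-[0,0,.118]+d),A))
E
```

```text
[0.55981441 0.10927063 0.1894823 ] -2.982630772668872
row [117, 117, 118, 117, 109, 73, 58, 60, 60, 60]
181 [202, 204, 199, 199, 202, 199, 204, 206, 201, 200, 196, 199, 208, 210, 209, 144, 58, 38, 51, 52, 61, 63, 62, 63, 63, 65, 62, 60, 56, 52, 59, 96, 158, 193, 196, 168, 161, 199, 205, 200, 195, 199, 200, 196, 202, 206, 212, 201, 199, 199]
184 [223, 223, 223, 224, 219, 217, 216, 219, 222, 227, 224, 228, 209, 123, 35, 54, 63, 57, 61, 60, 62, 63, 60, 63, 60, 56, 60, 61, 55, 59, 57, 60, 51, 93, 199, 229, 221, 221, 221, 219, 217, 220, 225, 228, 226, 223, 222, 219, 219, 224]
188 [220, 218, 217, 218, 221, 219, 218, 217, 217, 220, 233, 188, 60, 50, 59, 59, 59, 61, 60, 59, 64, 56, 61, 62, 61, 54, 61, 60, 61, 58, 62, 64, 56, 55, 44, 134, 208, 223, 219, 221, 221, 224, 224, 221, 219, 219, 218, 221, 222, 223]
192 [226, 222, 220, 219, 218, 215, 216, 218, 222, 224, 215, 136, 38, 57, 54, 54, 60, 57, 61, 61, 59, 61, 62, 61, 59, 61, 60, 61, 60, 59, 59, 54, 59, 62, 49, 66, 184, 229, 219, 220, 221, 225, 224, 221, 220, 221, 222, 225, 224, 223]
178 0.087 [0.54686739 0.10704027 0.0874823 ]
178 0.093 [0.54551304 0.10680433 0.0934823 ]
179 0.087 [0.54786904 0.10720281 0.0874823 ]
179 0.093 [0.54649324 0.10696339 0.0934823 ]
180 0.087 [0.54887257 0.10736566 0.0874823 ]
180 0.093 [0.54747528 0.10712275 0.0934823 ]
side 19 measured slope 0.18404864091559497 vertical 0.05137287635392317 offset at foot 1.7878969303582437 at grip -2.8205052443828436
  5mm (-0.005, 0, 0) [1.91496954 0.39557379]
  5mm (0, 0.005, 0) [-0.60417499  1.44401981]
scene 21 measured slope -0.05111666532290983 vertical -0.06920679192719717 offset at foot 1.4376783244570106 at grip 0.7745064906803236
  5mm (-0.005, 0, 0) [ 1.03562293 -1.00816128]
  5mm (0, 0.005, 0) [1.62834956 0.74742861]
```

```bash
python3 - <<'E'
from h import *
g=cv2.imread("pics/w12.png").max(2)
for r in range(156,196,3): print(r,"".join("%4d"%v for v in g[r,222:282:2]))
g=cv2.imread("pics/side12.png").max(2)
print("side")
for r in range(186,232,2): print(r,"".join("%4d"%v for v in g[r,222:262]))
E
```

```text
156  136 144 138 137 140 142 140 142 142 140 135 140 143 141 140 140 140 142 138 141 137 140 141 140 137 140 138 140 137 227
159  137 139 138 141 141 145 143 140 139 137 143 136 138 139 138 140 140 137 139 140 140 138 137 140 140 138 140 140 139 212
162  137 140 140 138 142 138 144 138 138 140 136 140 139 140 140 141 147 136 138 139 140 139 143 140 137 139 140 138 140 136
165  142 142 138 138 141 140 142 142 140 139 140 141 139 143 145 142 139 142 138 143 142 141 141 143 143 143 139 144 142 202
168  116 119 117 110 119 121 118 116 121 114 112 118 118 119 117 112 118 118 119 118 121 122 117 115 117 120 113 115 124 120
171  117 117 116 112 119 119 121 118 122 116 117 120 121 119 113 117 117 115 118 116 120 120 116 113 117 120 115 118 118 122
174  116 116 114 113 116 121 115 113 121 117 114 117 119 119 122 112 118 117 117 119 116 119 114 114 114 121 112 113 120  81
177  120 114 113 109 116 116 114 111 117 130 121 243 112 120 116 119 122 116 117 115 105 204 139 198 234 243 134 138 236 214
180  129  94 231 220 232 236 230 222 233 235 182  94  51  64  50  58  56 101 128 129 107 226 215 217
[... 3749 characters left out ...]
 129 126 130 127 129 123 125 124 125 124
224  184 184 185 184 187 188 190 189 189 189 193 188 186 197 157  85  69  69  73  71  67  88 119 126 118 115 121 128 129 129 122 126 123 128 127 130 128 124 125 128
226  191 190 190 193 190 191 186 184 187 185 185 185 188 186 196 200 200 198 196 201 205 155 117 117 116 118 128 128 127 129 132 129 128 126 125 126 127 125 124 124
228  201 188 183 185 188 190 188 188 187 188 187 188 187 188 187 189 194 179 182 189 151 108 114 111 106 105 122 128 127 125 121 126 128 124 128 131 133 139 141 147
230  174 166 184 188 186 190 196 192 187 190 190 187 186 185 183 189 197 147  98  70  57  60  89 110 110 121 125 127 129 127 125 125 126 128 129 126 126 124 128 128
```

Request:
arm_command(targets=[[-0.03,-0.005,0,0],[-0.07,-0.012,0,0],[-0.102,-0.018,0,0],[-0.102,-0.018,-0.02,0],[-0.102,-0.018,-0.04,0],[-0.102,-0.018,-0.04,0],[-0.102,-0.018,-0.04,0]])

```text
time: 15.82
tool_pos: [0.5091, 0.1003, 0.1686]
ee_rot: [3.141, -0.003, -2.983]
wrist_force: [-0.3, 0.4, -0.7]
width: 0.0234
finger_force: 30.0
```

```bash
python3 - <<'E'
from h import *
o=robot.get_obs();print(o["time"],o["tool_pos"],o["wrist_force"],o["wrist_torque"])
im=robot.snapshot("wrist")[:,:,::-1];cv2.imwrite("pics/w13.png",im);g=im.max(2)
print("rows",[(r,int(g[r,246:256].mean())) for r in range(166,200,2)])
for r in range(166,200,3): print(r,"".join("%4d"%v for v in g[r,216:290:2]))
print(proj("wrist",(.505,.099,.06),o))
E
```

```text
15.8167 [0.50907615 0.1003184  0.16855503] [-0.27393616  0.37653032 -0.69691219] [ 0.02783968  0.06942031 -0.00440755]
rows [(166, 143), (168, 142), (170, 143), (172, 121), (174, 140), (176, 144), (178, 135), (180, 61), (182, 60), (184, 62), (186, 62), (188, 62), (190, 62), (192, 60), (194, 61), (196, 61), (198, 62)]
166  143 142 145 144 140 138 144 142 145 140 142 143 142 145 141 143 142 142 143 145 143 141 143 146 142 144 144 144 144 143 147 143 144 143 128 116 120
169  148 142 143 140 143 144 144 142 142 143 144 143 142 146 143 142 142 143 142 144 142 142 144 147 143 143 142 140 144 144 144 143 144 138 143 119 120
172  142 145 143 144 142 144 144 144 144 146 146 143 144 143 131 116 117 120 114 132 140 146 144 146 142 140 143 147 142 141 143 140 148 136 161 113 119
175  148 143 142 141 145 142 142 143 142 143 144 136 118 132 146 144 140 143 143 144 129 119 139 141 147 142 146 145 141 141 141 145 141 232 158 120 120
178  141 143 145 141 141 144 141 142 143 140 126 125 143 141 147 137 109 140 144 143 147 143 125 129 145 142 144 142 143 143 146 146 138 225 151 116 121
181  148 145 143
[... 419 characters left out ...]
142 137 124 224 224 190
190  137 142 142 142 141 141 141 142 145 134 128  49  58  63  67  60  62  65  61  60  58  61  53 120 132 143 142 141 142 146 140 143 143 133 227 222 222
193  135 136 141 143 145 142 143 143 147 140 126  51  54  60  68  61  53  62  65  65  58  58  59 110 144 139 139 141 139 144 141 140 141 137 226 223 222
196  137 147 142 146 141 140 142 140 141 143 122  54  63  61  62  60  62  61  65  61  58  58  59  99 144 141 140 139 142 138 141 140 142 146 223 223 221
199  145 137 142 143 142 142 139 140 142 144 110  55  56  55  64  65  65  64  66  66  63  63  59  81 143 145 142 141 155 226 248 249 252 171 222 221 220
(np.float64(249.44984580042558), np.float64(185.20180062393254))
```

```bash
python3 - <<'E'
from h import *
o=robot.get_obs();g=cv2.imread("pics/w13.png").max(2)
for r in range(168,182): print(r,"".join("%4d"%v for v in g[r,230:270]))
a=o["ee_rot"][2]+np.pi;ex=np.array([np.cos(a),np.sin(a),0])
for R_ in(13.5,14.5,16.5): print("ring",R_,plane("wrist",(249.7,172.3),.06,o)+R_/1000*ex)
for z in(.0665,.0695):
  for R_ in(11,12): print("foot",z,R_,plane("wrist",(249.7,179.3),z,o)+R_/1000*ex)
E
```

```text
168  140 145 146 141 145 144 142 143 144 144 138 141 145 146 143 141 141 142 140 145 145 146 146 142 142 140 140 142 145 142 140 140 143 144 141 146 141 143 143 144
169  142 142 142 142 143 140 144 145 143 142 142 139 146 143 143 142 142 142 142 140 143 144 142 146 144 142 142 142 142 147 144 143 147 142 143 146 143 143 142 144
170  143 142 144 140 145 143 141 142 145 141 140 148 140 144 143 145 146 144 145 141 145 144 139 142 142 145 146 142 141 143 143 141 143 144 139 140 143 144 145 142
171  145 144 139 140 145 141 144 141 140 141 144 143 143 145 143 142 140 136 131 137 139 134 143 141 140 144 145 143 142 141 142 141 143 140 144 143 143 143 143 143
172  144 145 144 144 146 140 146 147 143 143 144 144 143 135 131 124 116 119 117 116 120 118 114 120 132 139 140 141 146 142 144 143 146 144 142 143 140 142 143 141
173  144 141 142 143 140 142 144 140 143 145 142 133 123 121 122 118 125 123 127 123 124 121 122 123 119 115 127 133 143 147 139 146 144 144 141 144 142 143 141 147
174  145 143 140 144 140 144 140 145 145 140 122 118 122 123 131 134 138 145 145 150 148 146 142 139 127 121 1
[... 841 characters left out ...]
33 121 123 132 143 141 143 145 141 143
180  143 144 144 142 140 128 125 118 125 149 146 145 119  90  74  50  53  59  58  61  57  59  57  55  58  95 129 145 148 147 126 119 125 126 140 143 144 141 145 144
181  144 145 140 147 137 131 126 113 115 139 149 114  67  50  60  63  60  60  60  60  62  63  63  58  59  54  59 115 149 144 115 112 128 127 139 141 146 144 146 141
ring 13.5 [0.50588279 0.09934591 0.06      ]
ring 14.5 [0.50687018 0.09950419 0.06      ]
ring 16.5 [0.50884497 0.09982075 0.06      ]
foot 0.0665 11 [0.50907481 0.09985552 0.0665    ]
foot 0.0665 12 [0.5100622 0.1000138 0.0665   ]
foot 0.0695 11 [0.50838218 0.09973798 0.0695    ]
foot 0.0695 12 [0.50936957 0.09989626 0.0695    ]
```

Request:
arm_command(targets=[[-0.004,-0.001,0,0],[-0.004,-0.001,-0.01,0],[-0.004,-0.001,-0.02,0],[-0.004,-0.001,-0.028,0],[-0.004,-0.001,-0.035,0],[-0.004,-0.001,-0.035,0]])

```text
time: 16.37
tool_pos: [0.5074, 0.0999, 0.1519]
ee_rot: [3.141, -0.001, -2.983]
wrist_force: [2.6, 0.7, -2.0]
width: 0.023
finger_force: 30.0
```

Request:
arm_command(targets=[[0.002,0,-0.01,0],[0.002,0,-0.02,0],[0.002,0,-0.03,0],[0.002,0,-0.04,0],[0.002,0,-0.04,0]])

```text
time: 16.78
tool_pos: [0.5078, 0.0998, 0.1314]
ee_rot: [3.141, -0.002, -2.983]
wrist_force: [0.6, 0.4, -1.2]
width: 0.0233
finger_force: 30.0
```

Request:
arm_command(targets=[[0,0,-0.01,0],[0,0,-0.018,0],[0,0,-0.024,0],[0,0,-0.029,0],[0,0,-0.029,0]])

```text
time: 17.2
tool_pos: [0.508, 0.0999, 0.1177]
ee_rot: [3.141, -0.001, -2.983]
wrist_force: [-1.5, 0.1, -0.8]
width: 0.0239
finger_force: 30.0
```

Request:
arm_command(targets=[[0,0,-0.003,0],[0,0,-0.006,0],[0,0,-0.006,0]])

```text
time: 17.45
tool_pos: [0.5081, 0.0999, 0.1155]
ee_rot: [3.141, -0.001, -2.983]
wrist_force: [-1.3, -0.2, 0.3]
width: 0.0232
finger_force: 30.0
```

Near the floor now; I'll feel for contact in 1.5 mm steps.

Request:
arm_command(targets=[[0,0,-0.003,0],[0,0,-0.003,0],[0,0,-0.003,0]])

```text
time: 17.7
tool_pos: [0.5083, 0.0999, 0.1148]
ee_rot: [3.141, -0.0, -2.983]
wrist_force: [-4.2, -0.7, 4.4]
width: 0.0233
finger_force: 30.0
```

Request:
arm_command(targets=[[0,0,-0.003,0],[0,0,-0.003,0],[0,0,-0.003,0]])

```text
time: 17.95
tool_pos: [0.5085, 0.1, 0.1147]
ee_rot: [3.141, 0.001, -2.983]
wrist_force: [-6.0, -0.3, 10.6]
width: 0.0233
finger_force: 30.0
```

Floor felt at TCP z of about 0.1147, which matches the foot being home. Releasing and withdrawing.

Request:
arm_command(targets=[[0,0,0.002,0],[0,0,0.002,0],[0,0,0.002,0],[0,0,0.002,0],[0,0,0.002,0],[0,0,0.002,0],[0,0,0.002,0]], claw=0.4)

```text
time: 18.53
tool_pos: [0.5085, 0.0998, 0.1132]
ee_rot: [3.142, -0.0, -2.983]
wrist_force: [-0.3, -0.4, -0.2]
width: 0.0558
finger_force: 0.0
```

Request:
arm_command(targets=[[0,0,0.03,0],[0,0,0.08,0],[0,0,0.14,0],[0,0,0.2,0],[0,0,0.26,0],[-0.04,0,0.3,0],[-0.1,0,0.3,0],[-0.16,0,0.3,0]])

```text
time: 19.2
tool_pos: [0.4287, 0.0999, 0.2652]
ee_rot: [-3.142, 0.003, -2.983]
wrist_force: [0.3, 0.3, 1.1]
width: 0.0564
finger_force: 0.0
```

Request:
arm_command(targets=[[-0.03,0.08,0,0],[-0.06,0.16,0,0],[-0.09,0.24,0,0],[-0.12,0.32,0,0],[-0.15,0.4,0,0],[-0.15,0.4,0,0],[-0.15,0.4,0,0]])

```text
time: 19.78
tool_pos: [0.3523, 0.3017, 0.2632]
ee_rot: [-3.141, -0.0, -2.978]
wrist_force: [0.1, -0.5, 0.1]
width: 0.0561
finger_force: 0.0
```

```bash
python3 - <<'E'
from h import *
o=robot.get_obs();print(o["time"],o["tool_pos"],o["wrist_force"])
C=np.array([.506,.0998,0])
for n in("side","scene"):
    im=robot.snapshot(n)[:,:,::-1];cv2.imwrite(f"pics/{n}14.png",im);g=im.max(2)
    print(n,"head pred",proj(n,C+[0,0,.165]),"mouth",proj(n,C+[0,0,.06]),"fully out by 5mm head",proj(n,C+[0,0,.170]))
    c,r=proj(n,C+[0,0,.165]);r1=proj(n,C+[0,0,.06])[1]
    for rr in range(int(r)-6,int(r1)+8,3): 
        x0=int(c)-14;print(rr,"".join("%4d"%v for v in g[rr,x0:x0+28]))
# bystander changes
    d=cv2.absdiff(im,cv2.imread(f"pics/{n}0.png")).max(2)>50
    N,l,s,cc=cv2.connectedComponentsWithStats(d.astype(np.uint8));print([s[i].tolist() for i in range(1,N) if s[i,4]>12])
E
```

```text
19.7833 [0.35231151 0.30167212 0.26321339] [ 0.10192122 -0.46889833  0.12341874]
side head pred (np.float64(260.72023651097135), np.float64(202.7389139328506)) mouth (np.float64(260.52763241604646), np.float64(231.9878591739719)) fully out by 5mm head (np.float64(260.7301768922589), np.float64(201.22936312049796))
196  206 205 205 201 201 198 201 203 200 200 200 198 194 196 198 198 196 198 195 195 195 197 198 197 194 198 201 197
199  145 163 177 195 173 162 182 201 205 208 207 206 202 198 196 197 196 194 194 192 194 193 196 197 197 193 194 195
202  126 128 131 126 199 213 219 184 129 125 130 132 123 117 135 171 184 188 168 180 177 196 198 200 206 194 120  50
205  201 201 202 203 203 209 147 117 130 135 146 145 139 133 109  97 125 201 212 205 206 184 181 146 124  81  50  63
208  205 201 200 198 201 210 152  79  94 110 116 121 105  93  84  71 132 193 204 201 204 202 204 208 157  72  46  52
211  194 201 201 200 200 207 168  97  81  87  90  93  91  85  90  81  90 194 204 200 195 190 194 195 197 198 201 208
214  200 204 201 201 202 201 211 144  72  86  91  91  92  89  88  83  69 186 200 1
[... 3424 characters left out ...]
 215 216 215 218 213 208 198 192 192 195 206 210 212 215 215 214 214 216 209 176 124 104
[[459, 5, 25, 51, 291], [428, 51, 29, 17, 231], [417, 65, 32, 28, 492], [433, 64, 28, 10, 106], [444, 87, 34, 27, 381], [342, 89, 6, 9, 30], [394, 91, 9, 13, 62], [411, 92, 34, 8, 78], [336, 96, 2, 8, 16], [412, 103, 7, 11, 48], [438, 104, 6, 3, 13], [465, 105, 9, 12, 45], [385, 107, 33, 14, 136], [339, 111, 14, 9, 82], [402, 122, 24, 21, 248], [435, 122, 11, 24, 133], [332, 125, 6, 7, 30], [370, 143, 7, 4, 19], [394, 142, 118, 82, 2330], [365, 146, 67, 74, 1915], [202, 148, 30, 11, 147], [215, 173, 7, 5, 23], [311, 176, 9, 20, 169], [204, 179, 9, 6, 30], [307, 197, 16, 14, 104], [393, 236, 19, 22, 294]]
```

```bash
python3 -c "
from bench import robot
print(robot.close_job())"
```

```text
the job is handed in; nothing more can be done
None
```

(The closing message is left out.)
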